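# Catch and weigh seed potatoes from a shuttered chute

## Task

Pick up the aluminium cup by its handle and hold it under the mouth of the tilted chute, using the cup itself to push the hanging blue paddle back until the shutter reaches its stop, and keep it there until all five seed potatoes have slid into the cup. Then stand the cup upright in the middle of the scale's pan with all five still in it, let go, and leave the tub, funnel, padlock and dibber where they are.

Things in the scene. Friction and masses are not known exactly. Their poses are not given: they have to be found in the camera images.
- cup: aluminium rain-gauge cup, round, 90 mm across the rim (84 at the base), 70 mm tall, wall 3 mm, about 130 g. Origin: centre of its underside, z up. A flat wooden handle 14 mm wide (y) and 22 mm tall sticks out level along the cup's -x to 156 mm from its axis, its middle 45 mm above the underside; at the start it points roughly to the robot.
- cup_grip (a point): good place to pinch the cup's handle from above: middle of the handle, 115 mm from the cup's axis along its -x, 45 mm above the cup's underside; axes as the cup's
- chute: fixed tilted aluminium trough on two wooden uprights. Origin: on the work surface straight below the mouth; z up. It runs down at 35 degrees along its +y; high end 156 mm back along -y, 0.29 m up; 42 mm wide inside. Below the mouth hangs only the paddle; nearest upright 55 mm back along -y. A steel shutter rail runs along x above the mouth, about 200 mm up at y = 45 mm, x = -27 to 99 mm.
- mouth (a point): middle of the lower edge of the chute's floor, 150 mm above the work surface, where the pieces come off; axes as the chute's (+y is the way they slide, +x is the way the shutter opens)
- shutter (a joint): slide of the blue shutter that closes the chute's mouth: 0 = shut, 0.048 m = its stop, fully open. It slides along the chute's +x (roughly away from the robot); a weak spring (0.7 N shut, 2.4 N at the stop) shuts it when let go. Pieces begin to escape from about 0.025.
- paddle (a point): middle of the near face (looks to the chute's -x) of the blue paddle hanging from the shutter below the mouth: 52 mm wide along y, 88 to 150 mm above the work surface. Shut, it is at the chute's x = 0, y = 28 mm. A cup held with its rim 115 to 138 mm up fits under the mouth and pushes this face with its far side, so ending right under the mouth, its axis 45 mm short of the face.
- scale: grey kitchen scale, 150 x 126 mm, fixed, with a round steel pan 120 mm across whose top is 30 mm above the work surface; origin under the pan's centre; a small display along its -x edge
- pan (a point): centre of the top face of the scale's pan, 30 mm above the work surface
- tuber0: one of the five seed potatoes (lumpy brown minitubers, about 28 x 34 mm, 14 g) lying in a row in the chute behind the shutter; origin at its middle
- tuber1: one of the five seed potatoes (lumpy brown minitubers, about 28 x 34 mm, 14 g) lying in a row in the chute behind the shutter; origin at its middle
- tuber2: one of the five seed potatoes (lumpy brown minitubers, about 28 x 34 mm, 14 g) lying in a row in the chute behind the shutter; origin at its middle
- tuber3: one of the five seed potatoes (lumpy brown minitubers, about 28 x 34 mm, 14 g) lying in a row in the chute behind the shutter; origin at its middle
- tuber4: one of the five seed potatoes (lumpy brown minitubers, about 28 x 34 mm, 14 g) lying in a row in the chute behind the shutter; origin at its middle
- tub: orange flip-top storage tub, 120 x 180 x 119 mm, lid shut, standing beyond the cup and scale; origin under its centre. Bystander.
- funnel: red plastic funnel standing mouth down, 104 mm across, 120 mm tall; origin under its centre. Bystander.
- padlock: brass and steel padlock lying flat, 74 x 50 x 20 mm; origin under the middle of its case. Bystander.
- dibber: wooden seed dibber lying flat, 274 mm long along its +x, 28 mm thick, with a 110 mm T handle at its origin. Bystander.
There are look-alikes about, which are no part of the job. There is more than one size of the cup; the one meant has the size given above. Leave any red look-alike of the tuber2 alone.

How it is judged:
On the way, in this order (a step that is already met when the one before it is completed fails the run):
1. the cup, held more than 30 mm above the work surface, pushes the paddle and starts to open the shutter (over 12 mm) (height (world z) of cup above 0.03 m and contact force between cup and chute above 0.2 N and value of joint shutter above 0.012 m), for 0.04 s.
2. all five potatoes are in the lifted cup while the cup still holds the shutter at its stop (over 38 mm) (height (world z) of cup above 0.03 m and contact force between cup and chute above 0.2 N and value of joint shutter above 0.038 m and horizontal distance between each of tuber0, tuber1, tuber2, tuber3, tuber4 and cup below 0.043 m and z of tuber0 in the frame of cup between 0 and 0.07 m and z of tuber1 in the frame of cup between 0 and 0.07 m and z of tuber2 in the frame of cup between 0 and 0.07 m and z of tuber3 in the frame of cup between 0 and 0.07 m and z of tuber4 in the frame of cup between 0 and 0.07 m), for 0.2 s.
At the end, for the whole second after the job is handed in: the cup stands released, upright (within 0.1 rad) and still on the scale's pan, its axis within 30 mm of the pan's centre, with all five potatoes inside it (horizontal distance between each of tuber0, tuber1, tuber2, tuber3, tuber4 and cup below 0.043 m and z of tuber0 in the frame of cup between 0 and 0.07 m and z of tuber1 in the frame of cup between 0 and 0.07 m and z of tuber2 in the frame of cup between 0 and 0.07 m and z of tuber3 in the frame of cup between 0 and 0.07 m and z of tuber4 in the frame of cup between 0 and 0.07 m and horizontal distance between cup and pan below 0.03 m and z of cup in the frame of pan between -0.005 and 0.006 m and angle between cup's own z axis and vertical below 0.1 rad and linear speed of cup below 0.02 m/s); the robot touches nothing.
It fails at once if the tub is moved more than 30 mm (distance of tub from where it was at the start of the episode above 0.03 m).
It fails at once if the funnel is moved more than 30 mm (distance of funnel from where it was at the start of the episode above 0.03 m).
It fails at once if the padlock is moved more than 30 mm (distance of padlock from where it was at the start of the episode above 0.03 m).
It fails at once if the dibber is moved more than 30 mm (distance of dibber from where it was at the start of the episode above 0.03 m).
It also fails if it takes over 51 s, if anything falls off the work surface, if the arm or the gripper's body presses on something with over 40 N, if the wrist force passes 120 N, or if a joint passes its speed limit or range.

## Robot

A 6-joint arm with a two-finger parallel gripper is mounted at the origin on the work surface. World frame = base frame: x ahead of the robot, y to its left, z up, the work surface at z = 0. Lengths are in m, angles in rad, forces in N, time in s.
With the tool pointing down it reaches from about 0.375 to 0.975 m from the base axis. Payload 3.8 kg.
Tool frame: the origin (TCP) lies at the very end of the fingers, on their centre line; the grasp point (between the pads) lies 19 mm behind it (arm.tcp_to_grasp is the distance from the TCP to the grasp point, in m); z points along the fingers, y is the line along which they close (so a half turn about z gives the same grasp; the last joint's range is limited). The gripper opens to 85 mm and grips with 20 to 120 N. Pads are 22 mm wide; open, the fingers measure 114 mm over their backs; the gripper's body (76 mm by 85 mm) begins 54 mm behind the grasp point. The pads swing forward as they close: fully open they stand 13 mm farther back than shut.
Start: joints at [1.141, 0.264, 1.604, -0, 1.274, -0.037], TCP at [0.258, 0.624, 0.231] pointing down, gripper open.
Joint ranges: [-2.63, 2.63], [-0.94, 2.18], [0.31, 2.57], [-1.31, 4.45], [0, 2.66], [-2.55, 2.55]. Speed limits (rad/s): [2.57, 2.57, 3.14, 3.14, 3.14, 3.14].

## Interface

Orientations are given as a rotation vector (axis times angle).
In Python, from plant import arm, viewer gives the robot as it stands.
- The arm moves only by the tool move_arm, never from a script. Its argument "increments" is a list that holds one entry, the list of rows, each a list of 5 numbers: the shift along the world's x, y, z in cm, then the turn about the world's z in degrees, then the opening, from 0 (shut) to 1 (fully open). In form: [[[tx, ty, tz, spin, gripper], ...]]. A call has 1 to 10 rows; each row is the pose to reach, as a shift and turn from the pose commanded when the call began; what a row does not reach only later rows make up. A row lasts 1/8 s, in which the tool goes at most 62.5 mm and 10.7 degrees, less where a joint would pass 70% of its speed; a pose out of reach is approached as far as the arm can. A call with a gripper value outside its range is refused whole. The fingers move at their own pace and stop on an object; "squeeze" is the grip in N (left out, the last holds). Time passes only in rows, so rows that repeat a pose let the fingers close. It gives the time, the measured TCP pose, the force, the opening and the grip force at its end, in the units of the state.
- arm.state(): the state, without advancing time (a new reading comes with each control period).
- viewer.capture(name): name is "side" or "top"; returns a dict with "img" (400x640x3 uint8, red, green, blue), "mtx" (3x3 intrinsics, pixels), "cam_to_world" (4x4, takes a point from camera to world coordinates). Camera axes: x right, y down, z forward; pixel columns grow to the right and rows downward; lengths in m; the calibration is good to about 2 mm. A picture is of the moment at which its call begins. There is no depth.
- arm.finish_job(): hands the job in; it is judged then, once.
Trained networks look in a picture, given as the dict that the camera call returned (one of the last four; its "shot" number tells which), for a name from the list of things; names that differ only in an ending like _2 or _b are one class to them, and where a whole thing is asked for, a point or a joint stands for the part that bears it (a point fixed in the world has none). Each returns a list of dicts, best first, with "conf" (0 to 1); they miss things now and then, are a little off and sometimes report something else, mostly with a low value. They report only what shows in the picture. A call takes as long as a camera call. They do not tell look-alikes from the thing itself.
- viewer.find_in(picture, thing): "extent" ([centre column, centre row, width, height] in pixels, round what is visible of it).
The state is a dict: "clock": time; "joints": joint angles; "joint_velocities": joint speeds; "tau": joint torques, N m; "tool_pos": TCP position; "tool_rot": TCP orientation; "force": force on the tool from outside, world axes, zero at the start; "moment": the same for the moment, N m; "finger_gap": opening from 0.0 (shut) to 1.0 (fully open); "gripper_force": force on a finger pad.
Only numpy, scipy, OpenCV 4.12 (cv2) and the standard library are available. Lean on these libraries where they do the work, as an engineer would, in place of code of your own. Each camera call takes 0.05 s, during which the arm holds its last target. There are 200 camera calls.

## Working session

There is one attempt and no reset: what is moved stays moved. The work goes in short steps, Python scripts to look and compute and a tool call to move; the robot and the scene stay as the last step left them, time stands still between calls to the robot, and variables do not carry over. Pictures are saved under pics/ and viewed, at most 10 in all, crops included, and the job is handed in when it is done.

Besides the shell and the picture viewer there is one more tool, called by a JSON object that holds its "api" and its "payload", one argument or row to a line. move_arm: Moves the arm, as the interface text tells. Its arguments: {"type":"object","properties":{"increments":{"type":"array","items":{"type":"array","items":{"type":"array","items":{"type":"number"}}}},"squeeze":{"type":"number"}},"required":["increments"]}

```bash
mkdir -p pics; ls; python3 - <<'E'
from plant import arm, viewer
import cv2,pickle
P={}
for n in("side","top"):
    p=viewer.capture(n);P[n]=p
    cv2.imwrite(f"pics/{n}0.png",p["img"][:,:,::-1])
    for t in("cup","cup_grip","chute","paddle","shutter","scale","pan","tuber0","tub","funnel","padlock","dibber"):
        try:
            r=viewer.find_in(p,t); print(n,t,[( [round(float(v)) for v in d["extent"]],round(d["conf"],2)) for d in r[:4]])
        except Exception as e: print(n,t,e)
pickle.dump(P,open("p0.pkl","wb"))
for n in P: print(n,P[n]["mtx"].round(1).tolist(),P[n]["cam_to_world"].round(3).tolist())
print(arm.state())
E
```

```text
pics
side cup [([293, 193, 46, 35], 0.91), ([259, 240, 42, 36], 0.74)]
side cup_grip [([356, 210, 13, 10], 0.69), ([294, 192, 43, 38], 0.68), ([261, 241, 48, 30], 0.64), ([354, 186, 28, 36], 0.54)]
side chute [([365, 248, 42, 101], 0.76), ([351, 186, 29, 36], 0.53)]
side paddle [([357, 209, 12, 14], 0.53)]
side shutter [([355, 211, 10, 7], 0.67), ([352, 188, 28, 37], 0.17)]
side scale [([262, 171, 50, 34], 0.76)]
side pan []
side tuber0 []
side tub []
side funnel [([351, 186, 30, 37], 0.88)]
side padlock [([323, 316, 26, 25], 0.91)]
side dibber [([407, 329, 93, 57], 0.88), ([292, 195, 44, 34], 0.61), ([326, 156, 52, 53], 0.49)]
top cup [([299, 276, 27, 59], 0.8), ([259, 204, 35, 73], 0.56)]
top cup_grip [([260, 206, 37, 79], 0.87), ([299, 276, 28, 58], 0.69)]
top chute [([415, 181, 97, 94], 0.79)]
top paddle [([376, 175, 21, 16], 0.65)]
top shutter [([375, 174, 19, 16], 0.55)]
top scale [([187, 210, 55, 61], 0.57)]
top pan [([188, 210, 55, 65], 0.59)]
top tuber0 [([412, 160, 13, 12], 0.68), ([417, 187, 10, 15], 0.67), ([375, 177, 21, 25], 0.6), ([407, 186, 12, 13], 0.54)]
top tub [([
[... 570 characters left out ...]
ck': 1.3, 'joints': array([ 1.14110939e+00,  2.63930535e-01,  1.60403405e+00, -1.46721250e-05,
        1.27369952e+00, -3.68929311e-02]), 'joint_velocities': array([-2.14456703e-03, -1.08897314e-03, -1.48854499e-03, -2.77153410e-05,
        2.44781727e-04,  2.02442513e-03]), 'tau': array([ 3.11816992e-03, -5.15057874e+01, -3.67725098e+01,  2.65041672e-04,
        5.31367696e-04, -1.81770110e-05]), 'tool_pos': array([0.25836259, 0.62357218, 0.23124071]), 'tool_rot': array([-6.13033380e-01, -3.08119724e+00,  1.14289686e-04]), 'force': array([ 0.29239369,  0.83513907, -0.18282788]), 'moment': array([ 0.04058107,  0.03920303, -0.02633453]), 'gripper_force': 0.0, 'finger_gap': 0.9983417276439571}
```

```bash
python3 - <<'E'
import cv2
a=cv2.imread("pics/top0.png")[90:350,150:540];cv2.imwrite("pics/top0c.png",cv2.resize(a,None,fx=2,fy=2,interpolation=cv2.INTER_CUBIC))
a=cv2.imread("pics/side0.png")[110:380,200:480];cv2.imwrite("pics/side0c.png",cv2.resize(a,None,fx=2.2,fy=2.2,interpolation=cv2.INTER_CUBIC))
E
```

```text
(no output)
```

View pics/top0c.png

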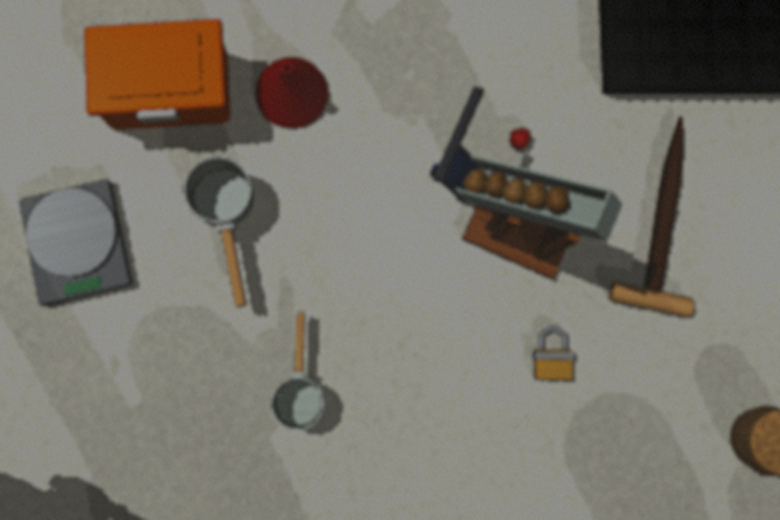

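View pics/side0c.png

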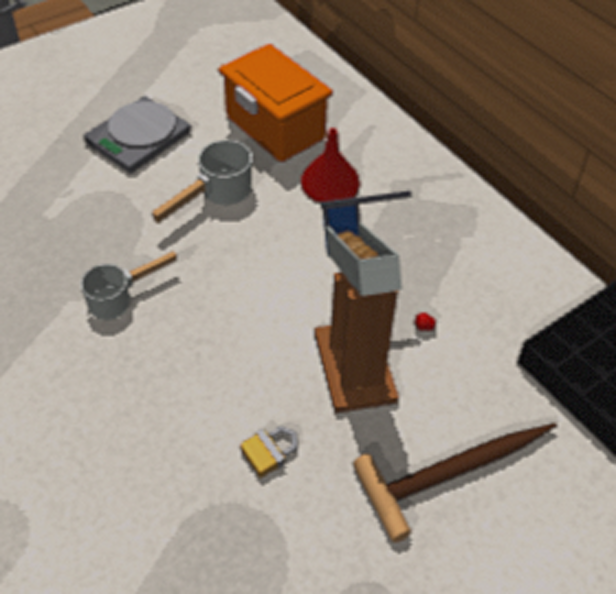

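Candidates for the cup: the large one with top-view rim at (260,185) and side at (303,189), handle towards the robot; and the small one at top (300,292), side (249,242), handle away. The large one, about 33 px across, fits 90 mm. The red ball at top (410,159) is the look-alike tuber. I'll check the choice in one close crop.

```bash
python3 - <<'E'
import cv2,numpy as np
t=cv2.imread("pics/top0.png");s=cv2.imread("pics/side0.png")
def c(im,x,y,w=80,h=60,f=5):
    o=cv2.resize(im[y:y+h,x:x+w],None,fx=f,fy=f,interpolation=cv2.INTER_CUBIC)
    for i in range(0,w,10): cv2.putText(o,str(x+i),(i*f,8),0,.3,(0,0,255),1);cv2.line(o,(i*f,10),(i*f,14),(0,0,255),1)
    for i in range(10,h,10): cv2.putText(o,str(y+i),(0,i*f+3),0,.3,(0,0,255),1);cv2.line(o,(20,i*f),(24,i*f),(0,0,255),1)
    return o
cv2.imwrite("pics/z0.png",np.vstack([np.hstack([c(t,235,165,80,80)[:300],c(t,360,130)]),np.hstack([c(s,260,160),c(s,330,185)])]))
E
```

```text
(no output)
```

View pics/z0.png

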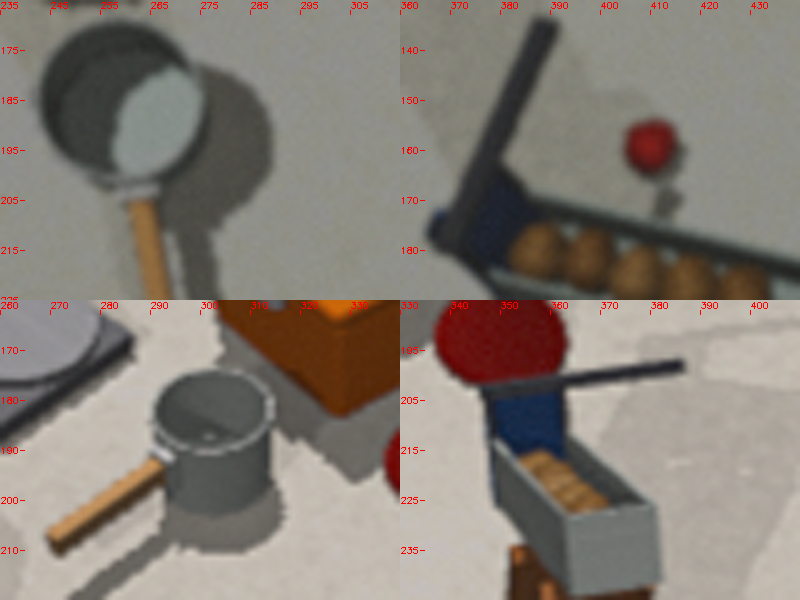

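The crops confirm it: the large cup has its rim centre at top (259.4,185.2) and side (302.7,182.2), with the handle towards the robot. Next I'll triangulate the key points.

```bash
cat >geo.py <<'E'
import pickle,numpy as np
P=pickle.load(open("p0.pkl","rb"))
def ray(n,u,v):
    p=P[n];T=p["cam_to_world"];d=T[:3,:3]@np.linalg.solve(p["mtx"],[u,v,1]);return T[:3,3],d/np.linalg.norm(d)
def tri(a,b):
    (o,d),(q,e)=ray("top",*a),ray("side",*b)
    s=np.linalg.lstsq(np.c_[d,-e],q-o,rcond=None)[0];x,y=o+s[0]*d,q+s[1]*e
    return ((x+y)/2).round(4),round(float(np.linalg.norm(x-y))*1e3,1)
def at(n,uv,z):
    o,d=ray(n,*uv);return (o+d*(z-o[2])/d[2]).round(4)
def pix(n,X):
    p=P[n];T=p["cam_to_world"];c=p["mtx"]@(T[:3,:3].T@(np.asarray(X)-T[:3,3]));return (c[:2]/c[2]).round(1)
E
python3 - <<'E'
from geo import *
for k,a,b,z in[("rim",(259.4,185.2),(302.7,182.2),.07),("tip",(270,242),(270.8,208),.045),("railnear",(370,178),(347.4,203),.2),("railfar",(389,135),(386.6,198.2),.2),("pan",(185.5,205.5),(264.5,166.4),.03),("chF",(460,190),(381,226),.31),("chN",(451.5,208.5),(363.4,227.6),.31)]:
    print(k,*tri(a,b),at("top",a,z)[:2],at("side",b,z)[:2])
E
```

```text
rim [0.6061 0.1522 0.0656] 3.4 [0.6037 0.1522] [0.6056 0.1476]
tip [0.4579 0.1201 0.0443] 1.6 [0.4571 0.1203] [0.4585 0.1192]
railnear [ 0.6052 -0.126   0.2006] 0.8 [ 0.6057 -0.1262] [ 0.6052 -0.1254]
railfar [ 0.7147 -0.1715  0.1977] 3.9 [ 0.7122 -0.1703] [ 0.7152 -0.1735]
pan [0.5508 0.3563 0.0199] 0.1 [0.5495 0.3534] [0.5465 0.3452]
chF [ 0.5675 -0.3126  0.3015] 5.8 [ 0.5633 -0.3088] [ 0.5652 -0.3186]
chN [ 0.5268 -0.2936  0.3028] 6.5 [ 0.5228 -0.2902] [ 0.526  -0.2992]
```

```bash
cat >ov.py <<'E'
from geo import *
import cv2
def model(m,yaw):
    c,s=np.cos(np.radians(yaw)),np.sin(np.radians(yaw))
    W=lambda x,y,z:(m[0]+c*x-s*y,m[1]+s*x+c*y,z)
    t=np.tan(np.radians(35))
    L=[[W(-.027,.045,.2),W(.099,.045,.2)],[W(0,.002,.088),W(0,.054,.088),W(0,.054,.15),W(0,.002,.15),W(0,.002,.088)]]
    L+=[[W(-.021,0,.15),W(.021,0,.15),W(.021,-.156,.15+.156*t),W(-.021,-.156,.15+.156*t),W(-.021,0,.15)]]
    return L
def ov(im,n,L,x,y,w,h,f,col=(0,255,255)):
    o=cv2.resize(im[y:y+h,x:x+w],None,fx=f,fy=f,interpolation=cv2.INTER_CUBIC)
    for l in L:
        q=np.array([(pix(n,X)-[x,y]+.5)*f for X in l]).astype(np.int32);cv2.polylines(o,[q],False,col,1)
    return o
E
python3 - <<'E'
from ov import *
t=cv2.imread("pics/top0.png");s=cv2.imread("pics/side0.png")
L=model((.605,-.178),-24.5)
a=ov(t,"top",L,362,128,104,92,4);b=ov(s,"side",L,336,188,60,92,6)[:368*2]
b=cv2.resize(b,(360,552));a=cv2.copyMakeBorder(a,0,552-368,0,0,0)
# pan & cup circles
th=np.linspace(0,6.3,40);C=[[(.5485+.06*np.cos(q),.352+.06*np.sin(q),.03) for q in th]]
c=ov(t,"top",C,150,178,70,58,3,(0,0,255));d=ov(s,"side",C,236,148,60,40,3,(0,0,255))
a[370:370+174,:210]=c;a[370:490,215:395]=d
cv2.imwrite("pics/ov.png",np.hstack([a,b]))
E
```

```text
(no output)
```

View pics/ov.png

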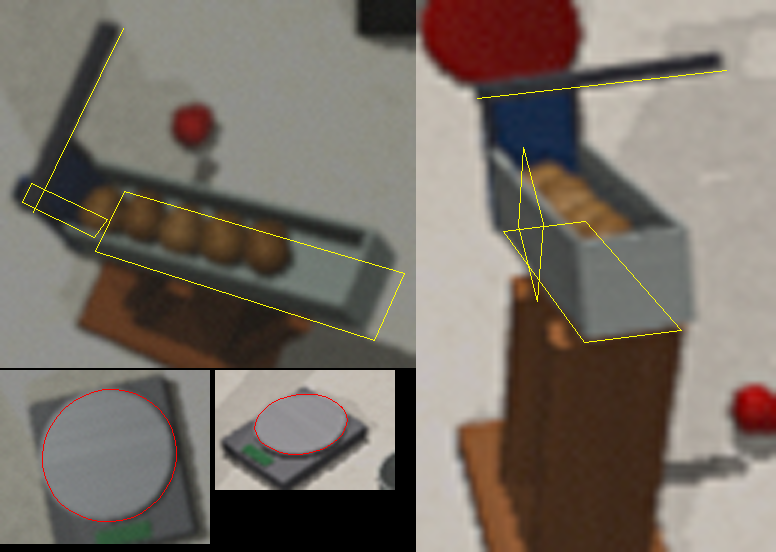

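The cup's grasp point is about (0.4925, 0.127, 0.045) with yaw 12°. The pan is at (0.5485, 0.352). The mouth is at about (0.610, -0.171) with yaw -24.5°. I'll move above the handle.

{"api": "move_arm", "payload": {
  "increments": [
    [[3,-6,-1,5,0.7],[6,-12,-2,10,0.7],[9,-19,-3,15,0.7],[12,-25,-4,20,0.7],[15,-32,-5,25,0.7],[18,-38,-6,30,0.7],[21,-44,-7,34,0.7],[23.4,-49.7,-8,34.4,0.7],[23.4,-49.7,-8,34.4,0.7],[23.4,-49.7,-8,34.4,0.7]]
  ],
  "squeeze": 100
}}

```text
clock: 2.55
tool_pos: [0.4932, 0.1232, 0.1508]
tool_rot: [0.317, -3.125, 0.001]
force: [-1.9, 1.2, -0.3]
finger_gap: 0.702
gripper_force: 0.0
```

```bash
python3 - <<'E'
from plant import arm, viewer
import cv2,numpy as np
s=arm.state();print(s["clock"],s["tool_pos"],s["tool_rot"],s["finger_gap"])
t=viewer.capture("top")["img"][:,:,::-1];q=viewer.capture("side")["img"][:,:,::-1]
r=lambda im,x,y:cv2.resize(np.ascontiguousarray(im[y:y+100,x:x+100]),None,fx=4,fy=4,interpolation=cv2.INTER_CUBIC)
cv2.imwrite("pics/a1.png",np.hstack([r(t,220,160),r(q,230,140)]))
E
```

```text
2.55 [0.49321086 0.12323581 0.15080219] [ 3.16877232e-01 -3.12501448e+00  1.37105165e-03] 0.7018623485149608
```

View pics/a1.png

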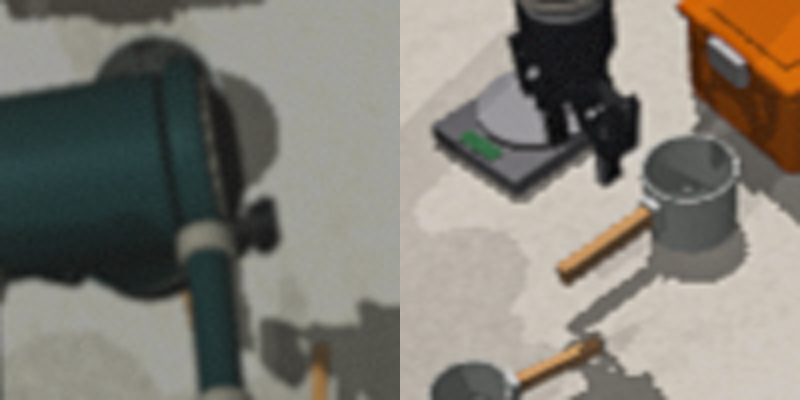

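The gripper stands over the handle: the fingers straddle it in the side view, and the handle runs between them. I'll descend and close.

{"api": "move_arm", "payload": {
  "increments": [
    [[0,0.4,-4,0,0.7],[0,0.4,-8,0,0.7],[0,0.4,-11,0,0.7],[0,0.4,-12.5,0,0.7],[0,0.4,-12.5,0,0.7],[0,0.4,-12.5,0,0.7]]
  ]
}}

```text
clock: 3.4
tool_pos: [0.4936, 0.1313, 0.0277]
tool_rot: [-0.326, 3.122, 0.0]
force: [-0.3, 0.1, 0.6]
finger_gap: 0.698
gripper_force: 0.0
```

```bash
python3 - <<'E'
from plant import arm, viewer
import cv2,numpy as np
s=arm.state();print(s["clock"],s["tool_pos"],s["force"],s["finger_gap"])
t=viewer.capture("top")["img"][:,:,::-1];q=viewer.capture("side")["img"][:,:,::-1]
r=lambda im,x,y:cv2.resize(np.ascontiguousarray(im[y:y+100,x:x+100]),None,fx=4,fy=4,interpolation=cv2.INTER_CUBIC)
cv2.imwrite("pics/a2.png",np.hstack([r(t,220,160),r(q,230,140)]))
E
```

```text
3.4 [0.49358634 0.13133254 0.02766067] [-0.3070016   0.14799795  0.57222039] 0.6984339436915414
```

View pics/a2.png

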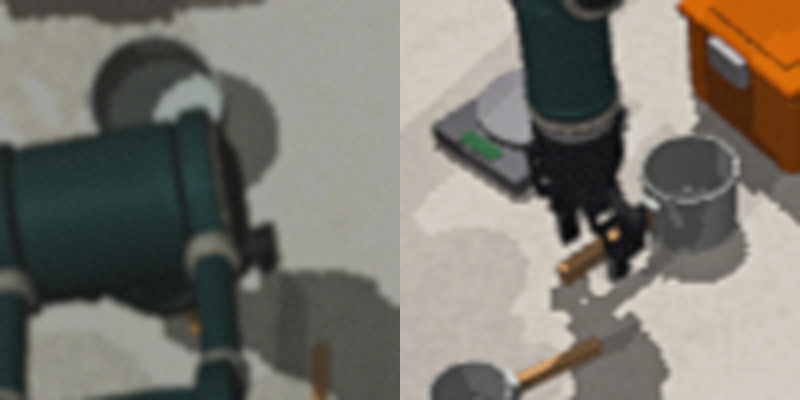

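The handle lies between the fingers. I'll centre and close.

{"api": "move_arm", "payload": {
  "increments": [
    [[0,-0.3,0,0,0.7],[0,-0.3,0,0,0.3],[0,-0.3,0,0,0],[0,-0.3,0,0,0],[0,-0.3,0,0,0],[0,-0.3,0,0,0]]
  ],
  "squeeze": 100
}}

```text
clock: 4.25
tool_pos: [0.4925, 0.1275, 0.0264]
tool_rot: [-0.325, 3.125, -0.0]
force: [-0.6, -1.8, 2.4]
finger_gap: 0.15
gripper_force: 97.3
```

{"api": "move_arm", "payload": {
  "increments": [
    [[0,0,2,0,0],[0,0,5,0,0],[0,-1,8,-2,0],[-1,-4,8,-8,0],[-2,-8,8,-15,0],[-3,-12,8,-23,0],[-4,-16,8,-30,0],[-5.3,-19,7,-36.4,0],[-5.3,-19,6,-36.4,0],[-5.3,-19,5.8,-36.4,0]]
  ]
}}

```text
clock: 5.5
tool_pos: [0.4385, -0.0619, 0.0831]
tool_rot: [-0.666, -3.068, -0.001]
force: [0.3, -0.3, -1.8]
finger_gap: 0.148
gripper_force: 97.6
```

```bash
python3 - <<'E'
from plant import arm, viewer
from ov import *
s=arm.state();print(s["clock"],s["tool_pos"],s["force"],s["finger_gap"])
L=model((.610,-.171),-24.5)
p=s["tool_pos"];v=s["tool_rot"];ph=2*np.arctan2(v[1],v[0])-np.pi
ax=[p[0]+.115*np.cos(ph),p[1]+.115*np.sin(ph)];print(np.degrees(ph)%360,ax)
if np.cos(ph)<0: ph+=np.pi;ax=[p[0]+.115*np.cos(ph),p[1]+.115*np.sin(ph)];print(ax)
th=np.linspace(0,6.3,40);b=p[2]-.026
for h,r in((.07,.045),(0,.042)):L.append([(ax[0]+r*np.cos(q),ax[1]+r*np.sin(q),b+h) for q in th])
im={n:np.ascontiguousarray(viewer.capture(n)["img"][:,:,::-1]) for n in("top","side")}
for n in im: cv2.imwrite(f"pics/b_{n}.png",im[n])
cv2.imwrite("pics/b.png",np.hstack([ov(im["top"],"top",L,330,128,100,130,4),ov(im["side"],"side",L,310,180,80,104,5)]))
E
```

```text
5.5 [ 0.43845076 -0.06187353  0.08310037] [ 0.30139343 -0.29111657 -1.79429753] 0.14821575117413582
335.51921671544693 [np.float64(0.5431122933291948), np.float64(-0.10952815252540096)]
```

View pics/b.png

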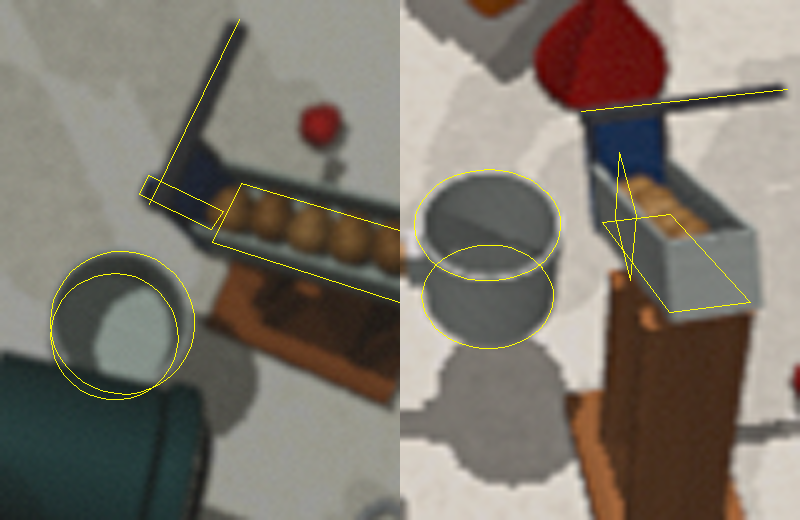

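The overlay agrees with the cup (side rim centre (490,225) in the crop), the rail and the chute to within a few mm. I'll push along the chute's +x, to about 44 mm open.

{"api": "move_arm", "payload": {
  "increments": [
    [[1.6,-0.7,0,0,0],[3.2,-1.5,0,0,0],[4.1,-1.9,0,0,0],[5,-2.3,0,0,0],[6,-2.7,0,0,0],[7,-3.2,0,0,0],[7.7,-3.5,0,0,0],[7.7,-3.5,0,0,0],[7.7,-3.5,0,0,0],[7.7,-3.5,0,0,0]]
  ]
}}

```text
clock: 6.85
tool_pos: [0.5157, -0.0972, 0.0839]
tool_rot: [-0.667, -3.069, -0.0]
force: [-2.2, 1.4, -1.9]
finger_gap: 0.146
gripper_force: 97.7
```

```bash
cat >look.py <<'E'
from plant import arm, viewer
from ov import *
import sys
s=arm.state();print(s["clock"],s["tool_pos"],s["force"],s["finger_gap"])
L=model((.610,-.171),-24.5)[:1]
p=s["tool_pos"];v=s["tool_rot"];ph=2*np.arctan2(v[1],v[0])-np.pi
if np.cos(ph)<0: ph+=np.pi
ax=[p[0]+.115*np.cos(ph),p[1]+.115*np.sin(ph)];print(np.degrees(ph)%360,ax)
th=np.linspace(0,6.3,40);b=p[2]-.026
L.append([(ax[0]+.045*np.cos(q),ax[1]+.045*np.sin(q),b+.07) for q in th])
im={n:np.ascontiguousarray(viewer.capture(n)["img"][:,:,::-1]) for n in("top","side")}
for n in im: cv2.imwrite(f"pics/{sys.argv[1]}_{n}.png",im[n])
a,c=map(int,sys.argv[2].split(",")),map(int,sys.argv[3].split(","))
cv2.imwrite(f"pics/{sys.argv[1]}.png",np.hstack([ov(im["top"],"top",L,*a,100,100,4),ov(im["side"],"side",L,*c,80,80,5)]))
E
python3 look.py c 340,120 320,170
```

```text
6.85 [ 0.51570518 -0.09724293  0.08393753] [-2.20098707  1.38434917 -1.85632603] 0.14563410791714226
335.48989569665696 [np.float64(0.6203423188589161), np.float64(-0.14495110532213254)]
```

View pics/c.png

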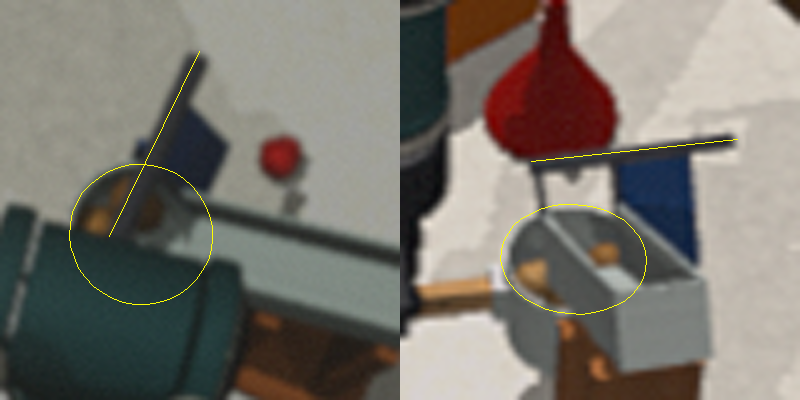

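The shutter is open, the chute floor is clear and potatoes show inside the cup: top (97,220), side crop (535,270) and (605,252). I'll press a little further towards the stop and hold.

{"api": "move_arm", "payload": {
  "increments": [
    [[0.2,-0.1,0,0,0],[0.3,-0.15,0,0,0],[0.3,-0.15,0,0,0],[0.3,-0.15,0,0,0],[0.3,-0.15,0,0,0],[0.3,-0.15,0,0,0]]
  ]
}}

```text
clock: 7.7
tool_pos: [0.5167, -0.098, 0.0833]
tool_rot: [-0.665, -3.065, -0.001]
force: [-7.8, 4.7, -0.7]
finger_gap: 0.143
gripper_force: 98.0
```

```bash
python3 - <<'E'
from plant import viewer
from geo import *
import cv2
o=[]
print(pix("side",(.61,-.171,.15)),pix("side",(.6213,-.1456,.07)),pix("side",(.6213,-.1456,.127)))
for n,x,y in(("side",330,180),("top",350,145)):
    p=viewer.capture(n);print(n,[([round(float(v)) for v in d["extent"]],round(d["conf"],2)) for d in viewer.find_in(p,"tuber0")])
    o.append(cv2.resize(np.ascontiguousarray(p["img"][y:y+60,x:x+50,::-1]),None,fx=8,fy=8,interpolation=cv2.INTER_CUBIC))
cv2.imwrite("pics/d.png",cv2.convertScaleAbs(np.hstack(o),alpha=1.4))
E
```

```text
[356.9 223.1] [353.8 233. ] [354.6 221.2]
side [([395, 258, 14, 8], 0.38)]
top [([388, 157, 14, 18], 0.65), ([412, 159, 8, 8], 0.5), ([364, 173, 8, 8], 0.43)]
```

View pics/d.png

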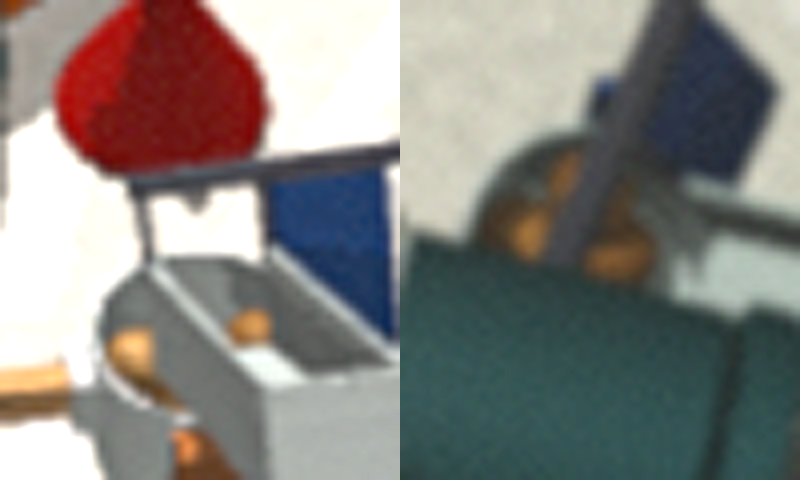

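```bash
python3 - <<'E'
from geo import *
T=[(376.9,176.9),(365.6,173.7),(370.6,167)];S=[(361.2,220.9),(346.3,224)]
for a in T:
    for b in S: print(a,b,*tri(a,b))
E
```

```text
(376.9, 176.9) (361.2, 220.9) [ 0.6309 -0.1539  0.1275] 15.9
(376.9, 176.9) (346.3, 224) [ 0.6089 -0.1444  0.1274] 30.9
(365.6, 173.7) (361.2, 220.9) [ 0.6482 -0.1294  0.0923] 21.5
(365.6, 173.7) (346.3, 224) [ 0.6255 -0.1195  0.0918] 27.1
(370.6, 167) (361.2, 220.9) [ 0.655  -0.1368  0.099 ] 0.2
(370.6, 167) (346.3, 224) [ 0.6314 -0.1277  0.1015] 47.9
```

The side potato (361,221) triangulates to (0.655, -0.137, 0.099), inside the cup, and the chute floor is clear. The force of 9 N shows the shutter at its stop. I'll back out, then lift.

{"api": "move_arm", "payload": {
  "increments": [
    [[0,0,0,0,0],[-0.8,0.4,0,0,0],[-2,0.9,0,0,0],[-3.5,1.6,0,0,0],[-5,2.3,0,0,0],[-6.5,3,0,0,0],[-8,3.6,0.5,0,0],[-8.8,4,2,0,0],[-8.8,5,4,0,0],[-8.8,6,5,0,0]]
  ]
}}

```text
clock: 9.15
tool_pos: [0.4318, -0.0385, 0.1356]
tool_rot: [0.666, 3.067, 0.0]
force: [0.4, 0.1, -2.3]
finger_gap: 0.144
gripper_force: 97.8
```

```bash
python3 - <<'E'
from plant import viewer,arm
import cv2,numpy as np
s=arm.state();print(s["clock"],s["tool_pos"],s["tool_rot"],s["force"])
for n in("side","top"):
    p=viewer.capture(n);cv2.imwrite(f"pics/e_{n}.png",p["img"][:,:,::-1])
    print(n,[([round(float(v)) for v in d["extent"]],round(d["conf"],2)) for d in viewer.find_in(p,"tuber0")])
E
```

```text
9.15 [ 0.43176954 -0.03851249  0.13563985] [6.66320567e-01 3.06719398e+00 3.39517301e-04] [ 0.41578823  0.09935242 -2.3217006 ]
side [([392, 259, 14, 10], 0.64), ([316, 214, 11, 6], 0.53), ([322, 213, 4, 10], 0.51), ([329, 214, 9, 9], 0.4)]
top [([343, 204, 14, 12], 0.62), ([342, 217, 18, 15], 0.44), ([355, 206, 13, 11], 0.4), ([351, 199, 8, 10], 0.4)]
```

{"api": "move_arm", "payload": {
  "increments": [
    [[0,2,0,2,0],[0,5.5,0,6,0],[0,9.5,0,10,0],[0.2,14,0,15,0],[0.3,18.5,0,20,0],[0.4,23,0,25,0],[0.5,27.5,0,30,0],[0.5,32,0,34,0],[0.5,35.5,0,36.4,0],[0.5,36.7,0,36.4,0]]
  ]
}}

```text
clock: 10.6
tool_pos: [0.4359, 0.3293, 0.133]
tool_rot: [0.328, -3.123, 0.001]
force: [0.2, -0.1, -1.8]
finger_gap: 0.149
gripper_force: 97.9
```

{"api": "move_arm", "payload": {
  "increments": [
    [[0,0,0,0,0],[0,0,-1,0,0],[0,0,-3,0,0],[0,0,-5,0,0],[0,0,-6,0,0],[0,0,-6.6,0,0],[0,0,-6.6,0,0]]
  ]
}}

```text
clock: 11.48
tool_pos: [0.4364, 0.3277, 0.0681]
tool_rot: [0.325, -3.124, 0.0]
force: [0.4, 0.0, -0.8]
finger_gap: 0.146
gripper_force: 97.9
```

```bash
python3 look.py f 140,165 230,130
```

```text
11.475 [0.43637837 0.32768564 0.06810995] [ 0.3823949   0.01067344 -0.81332097] 0.14588903959199115
11.866009974462713 [np.float64(0.5489209496879821), np.float64(0.35133236347372787)]
```

View pics/f.png

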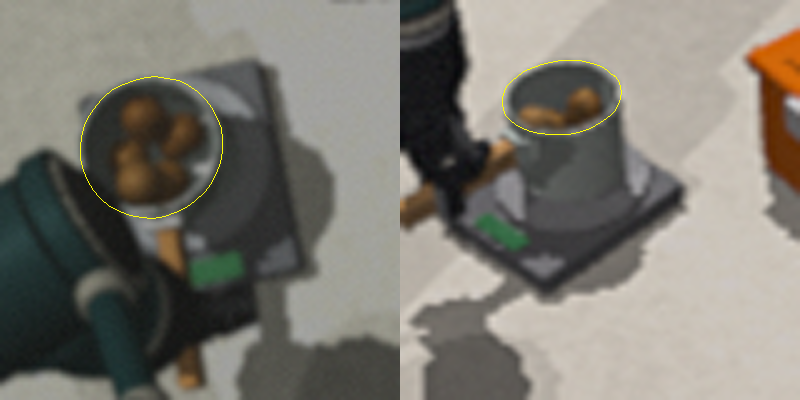

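All five potatoes show in the cup (top view) and the cup is over the pan. I'll lower the last 12 mm gently.

{"api": "move_arm", "payload": {
  "increments": [
    [[0,0,-0.5,0,0],[0,0,-0.9,0,0],[0,0,-1.1,0,0],[0,0,-1.1,0,0]]
  ]
}}

```text
clock: 12.08
tool_pos: [0.4363, 0.3281, 0.0571]
tool_rot: [0.326, -3.124, 0.0]
force: [-0.2, 1.1, -1.5]
finger_gap: 0.148
gripper_force: 98.0
```

{"api": "move_arm", "payload": {
  "increments": [
    [[0,0,-0.1,0,0],[0,0,-0.1,0,0],[0,0,-0.2,0,0],[0,0,-0.2,0,0]]
  ]
}}

```text
clock: 12.58
tool_pos: [0.4364, 0.3283, 0.0562]
tool_rot: [-0.325, 3.125, 0.0]
force: [-4.7, -2.0, 6.7]
finger_gap: 0.143
gripper_force: 99.3
```

Contact with the pan. I'll ease back and release, then rise straight up.

{"api": "move_arm", "payload": {
  "increments": [
    [[0,0,0.1,0,0],[0,0,0.1,0,0.2],[0,0,0.1,0,0.3],[0,0,0.1,0,0.5],[0,0,0.1,0,0.6],[0,0,0.1,0,0.6]]
  ],
  "squeeze": 30
}}

```text
clock: 13.32
tool_pos: [0.4364, 0.3281, 0.0562]
tool_rot: [0.326, -3.125, 0.0]
force: [-0.4, -0.1, -0.1]
finger_gap: 0.596
gripper_force: 0.0
```

{"api": "move_arm", "payload": {
  "increments": [
    [[0,0,0.5,0,0.6],[0,0,2,0,0.6],[0,0,5,0,0.6],[-1,0,9,0,0.6],[-3,0,13,0,0.6],[-5,3,15,0,0.6],[-5,7,15,0,0.6],[-5,7,15,0,0.6],[-5,7,15,0,0.6]]
  ]
}}

```text
clock: 14.45
tool_pos: [0.3862, 0.3977, 0.2067]
tool_rot: [-0.326, 3.125, -0.001]
force: [0.6, -0.3, -0.1]
finger_gap: 0.599
gripper_force: 0.0
```

```bash
python3 - <<'E'
from plant import viewer,arm
from geo import *
import cv2
c={}
for n in("side","top"):
    p=viewer.capture(n);cv2.imwrite(f"pics/g_{n}.png",p["img"][:,:,::-1])
    for t in("cup","tuber0","cup_grip"): print(n,t,[([round(float(v)) for v in d["extent"]],round(d["conf"],2)) for d in viewer.find_in(p,t)])
print(pix("top",(.5489,.3513,.1)),pix("side",(.5489,.3513,.1)),pix("side",(.5489,.3513,.065)))
a,b=[cv2.imread(f"pics/{k}_side.png")[130:180,250:280].astype(int) for k in "fg"]
# shift of cup between before/after release
for n,(x,y,w,h) in {"side":(252,140,28,32),"top":(158,183,40,36)}.items():
    A=cv2.imread(f"pics/f_{n}.png",0)[y:y+h,x:x+w];B=cv2.imread(f"pics/g_{n}.png",0)[y-8:y+h+8,x-8:x+w+8]
    r=cv2.matchTemplate(B,A,cv2.TM_CCOEFF_NORMED);_,m,_,l=cv2.minMaxLoc(r);print(n,"shift",l[0]-8,l[1]-8,round(m,3))
s=arm.state();print(s["clock"],s["tool_pos"],s["force"])
E
```

```text
side cup [([253, 163, 48, 32], 0.97), ([260, 240, 44, 35], 0.79)]
side tuber0 [([267, 155, 6, 7], 0.37)]
side cup_grip [([254, 162, 47, 31], 0.89), ([260, 240, 49, 31], 0.89), ([358, 215, 10, 18], 0.43)]
top cup [([297, 276, 27, 60], 0.81), ([179, 222, 43, 75], 0.57)]
top tuber0 [([185, 209, 13, 12], 0.63), ([173, 205, 16, 12], 0.62), ([187, 198, 13, 12], 0.58), ([413, 159, 11, 10], 0.42), ([174, 213, 14, 10], 0.39)]
top cup_grip [([182, 223, 43, 80], 0.94), ([297, 277, 25, 59], 0.85), ([186, 210, 60, 66], 0.65)]
[178.8 202. ] [262.2 151.4] [263.3 158.5]
side shift 0 2 0.942
top shift 1 0 0.685
14.85 [0.38649137 0.39761139 0.20617454] [-0.2124262   0.34399054 -0.06263443]
```

The cup shifted only by the lowering and stands centred on the pan, with the gripper clear. I'll hand in.

```bash
python3 -c "
from plant import arm
print(arm.finish_job())"
```

```text
the job is handed in; nothing more can be done
None
```

I've handed the job in: the cup stands released, centred on the scale's pan to within a few mm. All five potatoes showed in it just before I lowered it, and the shutter had been pushed to its stop. The pass/fail result was not reported back.

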